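Pack the two-layer drawer insert

TASK

Put the washed fork and the peeler from the drainer away in the grey drawer insert. First lay the fork flat on the floor of the insert, centred lengthwise in the low lane between the four low guides; then, with the fork in and let go, lay the peeler across above it, flat in the two tall forked rests and centred between them. Leave the dinner spoon where it lies on the drainer.

Things in the scene. Friction and masses are not known exactly. Their poses are not given: they have to be found in the camera images.
- fork_centre (a point): Steel dinner fork, 205 x 28 x 16 mm, lying flat on the white drainer (4 mm above the worktop); fork, spoon and peeler swap places. Point: its centre, 8 mm above its underside; x along its length, z up. Grip it at mid-length from above, across its length, fingertips near the drainer: fingers stop 16 to 21 mm apart, on a solid hull round the thin metal. 40 g. Either end may lead.
- peeler_centre (a point): Peeler with a thick handle and a blade at one end, 170 x 25 x 17 mm, lying flat on the drainer. Point: its centre, half-way along and 8.5 mm above its underside; x along its length, y across (25 mm, the width to grip), z up. 80 g. Either end may point either way in the rests.
- insert: Grey drawer insert, fixed on the worktop right of the drainer, 250 (x) x 180 (y) mm, rim 14 mm high. Origin: centre of its underside; x along its length, z up. Floor 6 mm up. The low lane for the fork runs along x at y = 0 between four guides at x = +/-75 mm (30 mm long, tops 18 mm up, gap 44 mm in y). The fork's centre belongs at (0, 0, 14 mm).
- rests (a point): Middle between the two tall forked rests of the insert, level with their seats: at x +55, y 0, z +42 mm of the insert, same axes. The rests (61 mm in x, 16 mm in y) stand at y = +/-58 mm from it; prongs rise 14 mm above the seats, gap 41 mm in x. The peeler lies along y in both, its centre 8.5 mm above this point, crossing clear above the fork.
- spoon_centre (a point): Steel dinner spoon, 199 x 41 x 16 mm, a bystander lying on the drainer beside the fork and the peeler, to be left alone. Point: its centre, half-way along and 8 mm above its underside; x along its length.
Mind the look-alikes: they are no part of the job. There is more than one size of the part that bears peeler_centre; the job needs the smaller.

How it is judged (in metres and radians):
On the way, in this order (a step that is already met when the one before it is completed fails the run):
1. the fork lies flat in the low lane, let go, before the peeler is in its rests (x of fork_centre in the frame of insert between -0.02 and 0.02 m and y of fork_centre in the frame of insert between -0.014 and 0.014 m and z of fork_centre in the frame of insert between 0.009 and 0.018 m and angle between the x axis of fork_centre and the x axis of insert, either way round below 0.21 rad and angle between fork_centre's own z axis and vertical below 0.12 rad and contact force between the fingers and fork below 0.05 N), for 0.2 s.
2. the peeler lies in the two tall rests, above the fork (x of peeler_centre in the frame of insert between 0.04 and 0.07 m and y of peeler_centre in the frame of insert between -0.02 and 0.02 m and z of peeler_centre in the frame of insert between 0.045 and 0.055 m and angle between the x axis of peeler_centre and the y axis of insert, either way round below 0.2 rad and angle between peeler_centre's own z axis and vertical below 0.12 rad), for 0.2 s.
At the end, for the whole second after the job is handed in: The fork lies flat on the insert's floor in the low lane (centre within 20 mm along and 14 mm across, 12 degrees) and the peeler lies flat in both tall rests above it (centre within 20 mm along and 15 mm across, 11 degrees), both at rest and let go (all of step 2 and x of fork_centre in the frame of insert between -0.02 and 0.02 m and y of fork_centre in the frame of insert between -0.014 and 0.014 m and z of fork_centre in the frame of insert between 0.009 and 0.018 m and angle between the x axis of fork_centre and the x axis of insert, either way round below 0.21 rad and angle between fork_centre's own z axis and vertical below 0.12 rad and linear speed of each of fork, peeler below 0.02 m/s); the robot touches nothing.
It fails at once if the dinner spoon is moved by more than 30 mm (distance of spoon_centre from where it was at the start of the episode above 0.03 m).
It also fails if it takes over 58 s, if anything falls off the work surface, if the arm or the gripper's body presses on something with over 40 N, if the wrist force passes 120 N, or if a joint passes its speed limit or range.

ROBOT

A 6-joint arm with a two-finger parallel gripper is mounted at the origin on a cart in front of the work surface, level with it; the furniture and walls round the work are solid. World frame = base frame: x ahead of the robot, y to its left, z up, the work surface at z = 0. Lengths are in m, angles in degrees, forces in N, time in s.
With the tool pointing down it reaches from about 0.325 to 0.85 m from the base axis. Payload 15.5 kg.
Tool frame: the origin (TCP) lies at the very end of the fingers, on their centre line; the grasp point (between the pads) lies arm.grip_depth behind it (arm.grip_depth is the distance from the TCP to the grasp point, in m); z points along the fingers, y is the line along which they close (so a half turn about z gives the same grasp; the last joint's range is limited). The gripper opens to 91 mm and grips with 3 to 60 N. Pads are 32 mm wide; open, the fingers measure 118 mm over their backs; the gripper's body (76 mm by 178 mm) begins 60 mm behind the grasp point.
Start: joints at [71.82, 28.281, 77.091, -0, 74.628, -5.472], TCP at [0.137, 0.61, 0.181] pointing down, gripper open.
Joint ranges: [-166.48, 166.48], [-47.26, 123.95], [12.59, 153.08], [-70.14, 250.14], [6.76, 159.57], [-176.63, 176.63]. Speed limits (degrees/s): [108.29, 108.29, 147.25, 172.46, 172.46, 172.46].

INTERFACE

Orientations are given as a 3x3 rotation matrix whose columns are the frame's x, y, z axes.
In Python, from rig import arm gives the robot as it stands. Calls block until the motion is done:
- arm.move_to(position, orientation): joint-space move of the TCP to a pose.
- arm.move_l(position, orientation=None, feed=0.15): straight line of the TCP; orientation=None keeps the orientation; feed is the mean speed in m/s.
- arm.move_joints(angles): joint-space move.
- arm.grip(opening): finger opening in m; the grip force is fixed at half the most; returns when the fingers have stopped.
- arm.sleep(seconds).
- arm.solve_ik(position, orientation): joint angles nearest the present ones, or None.
- arm.snapshot(name): name is "scene" or "top"; returns the picture (384x512x3 uint8, red, green, blue); there is no depth.
- arm.get_calibration(name): a dict with "intrinsics" (3x3 intrinsics, pixels), "cam_to_world" (4x4, takes a point from camera to world coordinates). Camera axes: x right, y down, z forward; pixel columns grow to the right and rows downward; lengths in m; the calibration is good to about 2 mm. A picture is of the moment at which its call begins. get_calibration takes no time and is no camera call.
A pose or a line that the arm cannot do raises arm.Unreachable and nothing moves.
- arm.sign_off(): hands the job in; it is judged then, once.
Readings, each from a call of its own:
- arm.current_t(): time.
- arm.current_joint_positions(): joint angles.
- arm.current_dq(): joint speeds.
- arm.current_tau(): joint torques, N m.
- arm.current_ee_pos(): TCP position.
- arm.current_tool_rot(): TCP orientation.
- arm.current_force(): force on the tool from outside, world axes, zero at the start.
- arm.current_torque(): the same for the moment, N m.
- arm.current_width(): finger opening in m.
- arm.current_grasp_force(): force on a finger pad.
Only numpy, scipy, OpenCV 4.12 (cv2) and the standard library are available. Lean on these libraries where they do the work, as an engineer would, in place of code of your own. Each camera call takes 0.05 s, during which the arm holds its last target. There are 200 camera calls.

## Working session

There is one attempt and no reset: what is moved stays moved. The work goes in short steps, each a Python script; the robot and the scene stay as the last script left them, time stands still between calls to the robot, and variables do not carry over. Pictures are saved under pics/ and viewed, at most 13 in all, crops included, and the job is handed in when it is done.

```bash
ls; mkdir -p pics; python3 - <<'E'
from rig import arm
import cv2,numpy as np
for n in("scene","top"):
    cv2.imwrite(f"pics/{n}0.png",arm.snapshot(n)[:,:,::-1])
    c=arm.get_calibration(n);print(n,np.round(c["intrinsics"],1).tolist(),np.round(c["cam_to_world"],3).tolist())
print(arm.grip_depth,arm.current_t(),np.round(arm.current_tool_rot(),3).tolist())
E
```

```text
pics
scene [[437.1, 0.0, 262.2], [0.0, 437.1, 198.1], [0.0, 0.0, 1.0]] [[0.449, -0.692, 0.565, -0.296], [-0.894, -0.344, 0.288, -0.593], [-0.005, -0.634, -0.773, 1.271], [0.0, 0.0, 0.0, 1.0]]
top [[370.8, 0.0, 255.5], [0.0, 370.8, 190.8], [0.0, 0.0, 1.0]] [[-0.004, -0.982, 0.187, 0.362], [-1.0, 0.006, 0.009, -0.161], [-0.01, -0.187, -0.982, 1.108], [0.0, 0.0, 0.0, 1.0]]
0.0188 0.1 [[-0.976, 0.22, -0.0], [0.22, 0.975, -0.001], [0.0, -0.001, -1.0]]
```

View pics/top0.png

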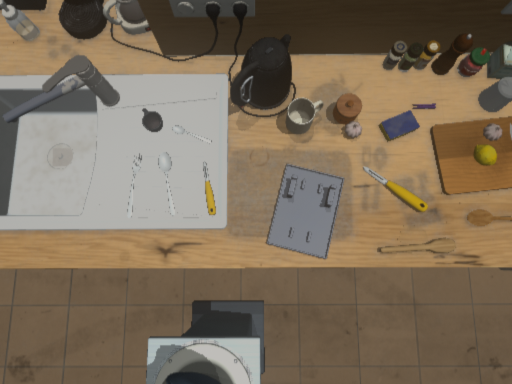

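View pics/scene0.png

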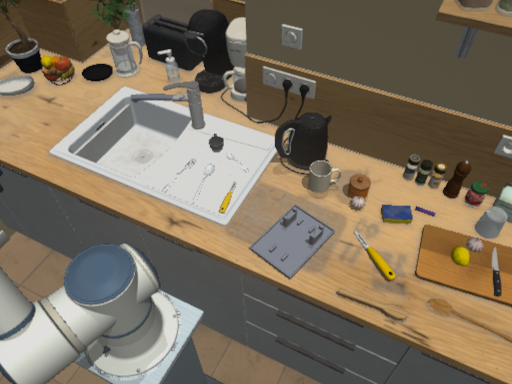

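The top view shows the fork at about (135,185), the spoon at (166,182), the small peeler at (209,190) and the insert at about (305,211), its tall rests at the top end. The big peeler at (395,190) is the look-alike. I'll enlarge the image for detail.

```bash
python3 - <<'E'
import cv2,numpy as np
i=cv2.imread("pics/top0.png")
a=cv2.resize(i[140:225,115:225],None,fx=6,fy=6,interpolation=cv2.INTER_CUBIC)
cv2.imwrite("pics/a.png",a)
cv2.imwrite("pics/b.png",cv2.resize(i[158:263,255:355],None,fx=5.6,fy=5.6,interpolation=cv2.INTER_CUBIC))
E
```

```text
(no output)
```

View pics/a.png

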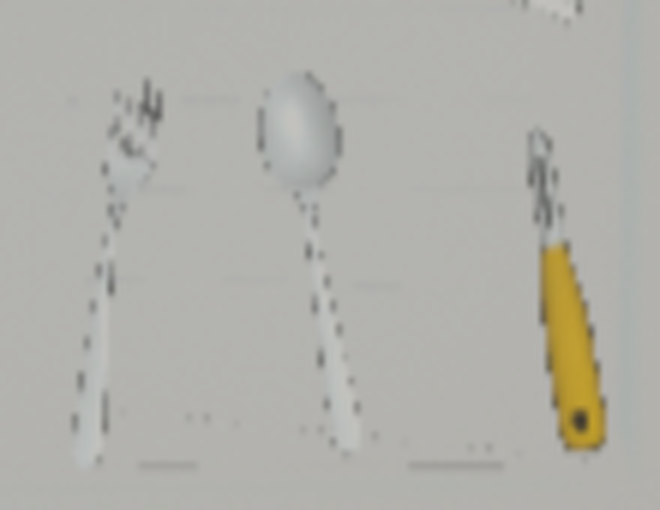

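View pics/b.png

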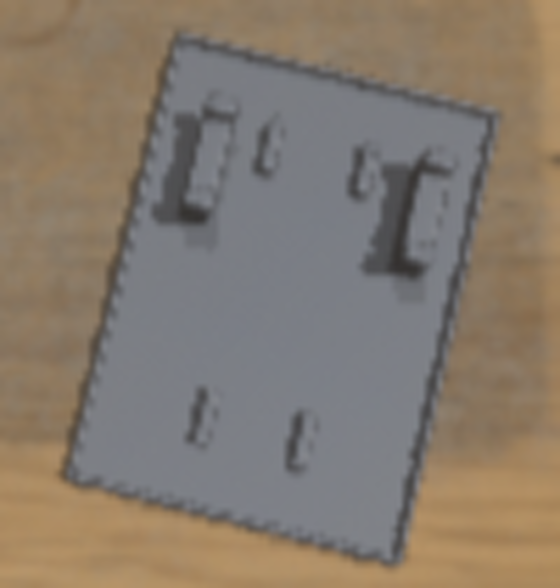

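The enlarged crops give these points. Fork ends are at (137,88) and (88,465), peeler ends at (540,128) and (583,450), all in the 6x crop. Insert corners are at (175,33), (497,113), (398,563) and (65,480) in the 5.6x crop.

```bash
cat > h.py <<'E'
import numpy as np,cv2
from rig import arm
def cast(n,uv,z):
    c=arm.get_calibration(n);K=np.array(c["intrinsics"]);T=np.array(c["cam_to_world"])
    uv=np.atleast_2d(np.asarray(uv,float));d=np.c_[uv,np.ones(len(uv))]@np.linalg.inv(K).T@T[:3,:3].T
    return T[:3,3]+d*((z-T[2,3])/d[:,2:])
def proj(n,p):
    c=arm.get_calibration(n);T=np.linalg.inv(np.array(c["cam_to_world"]))
    q=np.array(c["intrinsics"])@(T[:3,:3]@np.asarray(p)+T[:3,3]);return q[:2]/q[2]
def down(a):  # tool down, closing (y) axis at world angle a (rad)
    y=np.array([np.cos(a),np.sin(a),0]);z=np.array([0,0,-1.]);return np.c_[np.cross(y,z),y,z]
E
python3 - <<'E'
from h import *
A=lambda p:(np.array(p)+.5)/6-.5+[115,140]
B=lambda p:(np.array(p)+.5)/5.6-.5+[255,158]
for n,e,z in(("fork",[(137,88),(88,465)],.012),("spoon",[(303,70),(347,455)],.012),("peeler",[(540,128),(583,450)],.0125)):
    p=cast("top",A(e),z);d=p[0]-p[1];m=p.mean(0)
    print(n,p.round(4).tolist(),"L",np.linalg.norm(d).round(4),"mid",m.round(4),"ang",np.degrees(np.arctan2(d[1],d[0])).round(2),"scene px",proj("scene",m).round(1))
p=cast("top",B([(175,33),(497,113),(398,563),(65,480)]),.014)
print("ins",p.round(4).tolist(),np.linalg.norm(p-np.roll(p,-1,0),axis=1).round(4),"mid",p.mean(0).round(4),[np.degrees(np.arctan2(*(p[i]-p[j])[1::-1])).round(2) for i,j in((0,3),(1,2))])
# scene view: insert & yellow
i=cv2.imread("pics/scene0.png");t=cv2.imread("pics/top0.png")
for n,im in(("scene",i),("top",t)):
    h=cv2.cvtColor(im,cv2.COLOR_BGR2HSV)
    y=cv2.inRange(h,(18,150,110),(30,255,255))
    k,l,s,c=cv2.connectedComponentsWithStats(y)
    print(n,[(s[j].tolist(),cast(n,c[j],.0125).round(4).tolist()) for j in range(1,k) if s[j,4]>60])
    u,v=proj(n,p.mean(0)).astype(int);print(u,v,h[v,u])
    m=cv2.inRange(h,h[v,u].astype(int)-[15,25,60],h[v,u].astype(int)+[15,40,60])
    m=cv2.morphologyEx(m,cv2.MORPH_CLOSE,np.ones((5,5)));k,l,s,c=cv2.connectedComponentsWithStats(m);m=(l==l[v,u]).astype(np.uint8)
    ct=max(cv2.findContours(m,0,1)[0],key=cv2.contourArea)[:,0]
    q=cast(n,ct,.012)[:,:2];print("rect",cv2.minAreaRect((q*1000).astype(np.float32)))
E
```

```text
fork [[0.6875, 0.2132, 0.012], [0.4934, 0.2268, 0.012]] L 0.1947 mid [0.5905 0.22   0.012 ] ang -4.03 scene px [179.8 173.8]
spoon [[0.6965, 0.1282, 0.012], [0.4976, 0.0981, 0.012]] L 0.2011 mid [0.5971 0.1131 0.012 ] ang 8.61 scene px [204.1 181.8]
peeler [[0.6647, 0.0056, 0.0125], [0.4994, -0.0193, 0.0125]] L 0.1672 mid [ 0.582  -0.0069  0.0125] ang 8.56 scene px [229.3 195. ]
ins [[0.6544, -0.2426, 0.014], [0.6086, -0.415, 0.014], [0.3704, -0.3523, 0.014], [0.4138, -0.1804, 0.014]] [0.1784 0.2464 0.1773 0.2485] mid [ 0.5118 -0.2976  0.014 ] [np.float64(-14.48), np.float64(-14.74)]
scene [([41, 55, 16, 11, 102], [[0.9464, 1.2529, 0.0125]]), ([219, 192, 13, 21, 106], [[0.5434, -0.01, 0.0125]]), ([367, 246, 29, 34, 307], [[0.5493, -0.6037, 0.0125]]), ([454, 246, 17, 20, 256], [[0.7004, -0.8354, 0.0125]])]
292 237 [109  25 143]
rect ((507.5561218261719, -298.3260498046875), (179.27481079101562, 248.67892456054688), 75.2613525390625)
top [([477, 144, 21, 22, 292], [[0.6809, -0.859, 0.0125]]), ([386, 181, 42, 31, 405], [[0.5515, -0.6047, 0.0125]]), ([206, 182, 9, 32, 175], [[0.5486, -0.0122, 0.0125]])]
305 209 [111  19 133]
rect ((511.33270263671875, -298.9079284667969), (176.89520263671875, 243.91278076171875), 75.29119873046875)
```

Sizes agree with what was given: insert about 248x178, spoon 201, peeler 167. The fork reads 195 of 205 mm because its tips are faint, so I shift its centre slightly forward. Picking the fork now.

```bash
python3 - <<'E'
from h import *
R=down(np.radians(86)); p=np.array([.5935,.2195,.0])
arm.grip(.06)
arm.move_to(p+[0,0,.12],R); arm.move_l(p+[0,0,.0065],R,feed=.12)
print("at",np.round(arm.current_ee_pos(),4),arm.current_t())
arm.grip(0); print("w",arm.current_width(),arm.current_grasp_force())
arm.move_l(p+[0,0,.12],R,feed=.15)
print("w",arm.current_width(),arm.current_grasp_force(),arm.current_t(),arm.current_joint_positions())
cv2.imwrite("pics/s1.png",cv2.resize(arm.snapshot("scene")[100:260,100:340,::-1],None,fx=3,fy=3))
E
```

```text
at [0.594  0.2197 0.0072] 4.0
w 0.0003737391952049096 0.0
w 0.0002356582016247656 0.0 5.8833 [ 1.48921852e+01  3.24114393e+01  8.00901938e+01  2.24182526e-04
  6.75738651e+01 -7.11093072e+01]
```

View pics/s1.png

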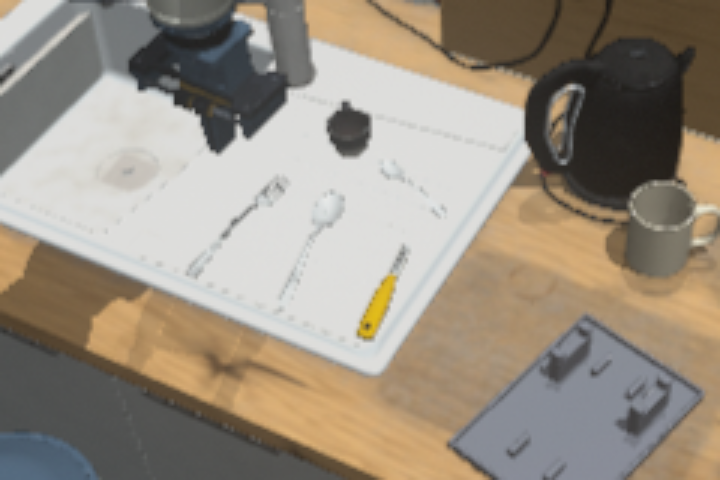

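The grip missed (width 0), and the fork still lies at about (177,176) in the scene image. I'll check where the tool really projects and whether the fork moved.

```bash
python3 - <<'E'
from h import *
print(arm.current_ee_pos(),proj("scene",arm.current_ee_pos()),proj("top",arm.current_ee_pos()),np.round(arm.current_tool_rot(),3).tolist())
arm.grip(.06)
t=arm.snapshot("top")[:,:,::-1];s=arm.snapshot("scene")[:,:,::-1]
a=cv2.resize(t[130:230,80:225],None,fx=5,fy=5,interpolation=cv2.INTER_CUBIC)
b=cv2.resize(s[120:220,130:275],None,fx=5,fy=5,interpolation=cv2.INTER_CUBIC)[:,:]
cv2.imwrite("pics/ab.png",cv2.resize(np.vstack([a,b]),None,fx=.6,fy=.6,interpolation=cv2.INTER_AREA))
E
```

```text
[0.59280885 0.21931269 0.11889421] [175.96602391 153.98269927] [120.70168269 176.46756146] [[-0.998, 0.07, -0.002], [0.07, 0.998, -0.0], [0.002, -0.001, -1.0]]
```

View pics/ab.png

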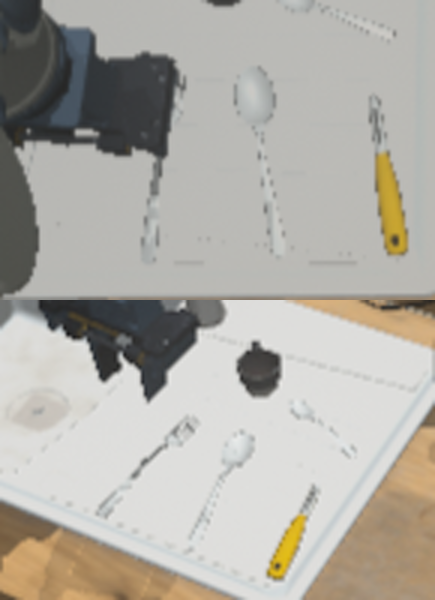

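```bash
python3 - <<'E'
from h import *
p=np.array(arm.current_ee_pos());y=np.array(arm.current_tool_rot())[:,1];x=np.array(arm.current_tool_rot())[:,0]
for s in(-1,1):
  print(s,"pad",proj("scene",p+s*.03*y).round(1),"back",proj("scene",p+s*.044*y).round(1),[proj("scene",p+s*.044*y+k*.016*x).round(1).tolist() for k in(-1,1)])
print("scene fork ends",cast("scene",[(193.3,160),(163.3,191.7)],.012).round(4).tolist(), "top",[.6875,.2132],[.4934,.2268])
s=cv2.imread("pics/scene0.png");s=arm.snapshot("scene")[:,:,::-1]
b=cv2.resize(s[125:200,140:240],None,fx=8,fy=8,interpolation=cv2.INTER_NEAREST)
cv2.imwrite("pics/c.png",b)
E
```

```text
-1 pad [182.4 156.5] back [185.5 157.9] [[188.1, 155.2], [182.8, 160.6]]
1 pad [169.6 150.8] back [166.7 149.4] [[169.3, 146.9], [164.0, 152.0]]
scene fork ends [[0.6777, 0.2131, 0.012], [0.4856, 0.2249, 0.012]] top [0.6875, 0.2132] [0.4934, 0.2268]
```

View pics/c.png

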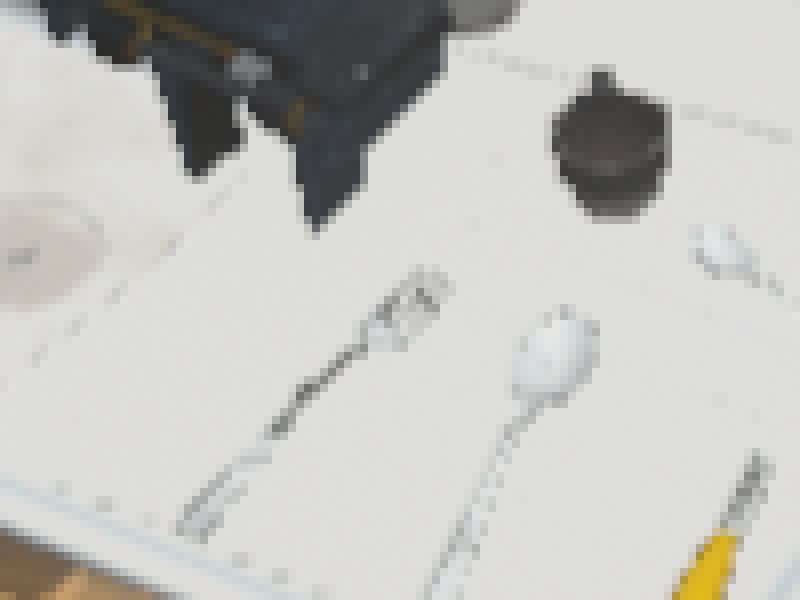

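The fingers appear about 6 px higher in the image than their reported pose predicts, which suggests they are really higher or offset. I'll look with the gripper down at the fork.

```bash
python3 - <<'E'
from h import *
arm.move_l([.5935,.2195,.0065],feed=.15)
p=np.array(arm.current_ee_pos());R=np.array(arm.current_tool_rot());y=R[:,1];x=R[:,0]
print(p,arm.current_width(),np.round(arm.current_force(),1))
s=arm.snapshot("scene")[:,:,::-1];t=arm.snapshot("top")[:,:,::-1]
f=8;b=cv2.resize(s[135:205,145:225],None,fx=f,fy=f,interpolation=cv2.INTER_NEAREST)
for sg in(-1,1):
  for k in(-1,1):
    q=proj("scene",p+sg*.03*y+k*.016*x);print(sg,k,q.round(1))
    cv2.circle(b,tuple(((q-[145,135]+.5)*f).astype(int).tolist()),4,(0,0,255),1)
cv2.imwrite("pics/d.png",b);cv2.imwrite("pics/t2.png",t)
E
```

```text
[0.59410813 0.21966957 0.00730755] 0.05990323121714129 [ 0.5 -0.9  0.7]
-1 -1 [189.2 174.3]
-1 1 [184.2 179.5]
1 -1 [177.  168.6]
1 1 [172.  173.8]
```

View pics/d.png

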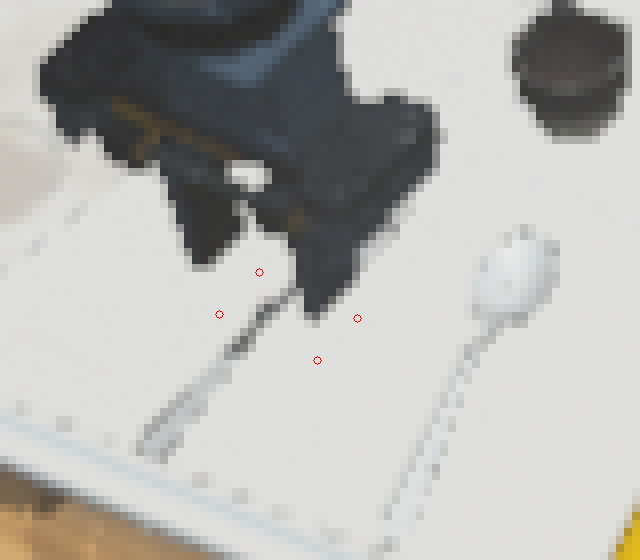

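Reported tip corners (red circles) fall about 45 px (5-6 image px) below the real fingertips, at (205,265) and (315,318) in the crop. The fingers are physically about 30 mm off, most likely too high. I'll find the drainer by gentle contact.

```bash
python3 - <<'E'
from h import *
z=.0065; f0=np.array(arm.current_force())
while z>-.045:
    z-=.003
    arm.move_l([.5935,.2195,z],feed=.05)
    df=np.array(arm.current_force())-f0
    if np.linalg.norm(df)>4: break
p=np.array(arm.current_ee_pos());R=np.array(arm.current_tool_rot())
print("z",z,p.round(4),df.round(2),arm.current_t())
s=arm.snapshot("scene")[:,:,::-1];cv2.imwrite("pics/s3.png",s);cv2.imwrite("pics/t3.png",arm.snapshot("top")[:,:,::-1])
E
```

```text
z -0.029499999999999995 [ 0.594   0.2196 -0.0285] [-2.61  0.61 16.12] 11.0917
```

Contact came at reported z = -0.0285, so the true tip height is about reported + 0.032. Now I check for a lateral offset numerically from the fingertip corners.

```bash
python3 - <<'E'
from h import *
s=cv2.imread("pics/s3.png");g=s.max(2)
m=(g<95).astype(np.uint8)
low={u:int(max(np.where(m[140:192,u])[0],default=-1))+140 for u in range(160,200)}
print(low)
p=np.array(arm.current_ee_pos());p[2]=.004;R=np.array(arm.current_tool_rot());y=R[:,1];x=R[:,0]
for sg in(-1,1):
  for k in(-1,1):print(sg,k,"pad",proj("scene",p+sg*.03*y+k*.016*x).round(1),"back",proj("scene",p+sg*.044*y+k*.016*x).round(1))
E
```

```text
{160: 160, 161: 161, 162: 161, 163: 162, 164: 161, 165: 161, 166: 161, 167: 164, 168: 167, 169: 170, 170: 173, 171: 173, 172: 172, 173: 171, 174: 170, 175: 169, 176: 166, 177: 166, 178: 173, 179: 169, 180: 171, 181: 170, 182: 170, 183: 174, 184: 179, 185: 179, 186: 178, 187: 177, 188: 176, 189: 175, 190: 172, 191: 171, 192: 169, 193: 168, 194: 167, 195: 166, 196: 165, 197: 164, 198: 163, 199: 162}
-1 -1 pad [189.3 174.9] back [192.2 176.2]
-1 1 pad [184.3 180.1] back [187.2 181.5]
1 -1 pad [177.1 169.2] back [174.3 167.9]
1 1 pad [172.1 174.4] back [169.3 173. ]
```

Lateral agreement is good: measured corners (170.5,173.5) and (184.5,179.5) match the prediction at z = 0.004. So the error is purely in height, about 32 mm. Back off 2 mm and grip.

```bash
echo 'DZ=-.0322  # commanded z = true z + DZ' >> h.py; python3 - <<'E'
from h import *
p=np.array([.5935,.2195,0])
arm.move_l(p+[0,0,.0065+DZ],feed=.05)
arm.grip(0);print("w",arm.current_width(),arm.current_grasp_force())
if arm.current_width()>.01:
    arm.move_l(p+[0,0,.11+DZ],feed=.15)
    print("w",arm.current_width(),arm.current_grasp_force(),np.round(arm.current_force(),2),np.round(arm.current_torque(),3),arm.current_t())
    cv2.imwrite("pics/s4.png",arm.snapshot("scene")[:,:,::-1])
E
```

```text
w 0.021288966279116937 25.41123311704723
w 0.020994118825023306 25.311673279793467 [ 0.5   0.39 -0.22] [0.005 0.003 0.055] 12.9667
```

Fork gripped at 21 mm. Placing it.

```bash
python3 - <<'E'
from h import *
R=down(np.radians(75.4)); c=np.array([.5105,-.298,0])
arm.move_l([.5935,.2195,.16+DZ],feed=.15)
arm.move_to(c+[0,0,.14+DZ],R)
s=arm.snapshot("scene")[:,:,::-1];cv2.imwrite("pics/s5.png",s)
print(arm.current_t(),np.round(arm.current_ee_pos(),4),arm.current_width())
arm.move_l(c+[0,0,.04+DZ],feed=.12)
f0=np.array(arm.current_force())
for z in(.03,.02,.015,.012,.010,.009):
    arm.move_l(c+[0,0,z+DZ],feed=.05);df=np.array(arm.current_force())-f0
    if np.linalg.norm(df)>3: break
print(z,df.round(2),arm.current_t())
s=arm.snapshot("scene")[:,:,::-1];a=cv2.resize(s[190:290,235:355],None,fx=5,fy=5,interpolation=cv2.INTER_CUBIC);cv2.imwrite("pics/e.png",a)
E
```

```text
15.45 [ 0.511  -0.2972  0.1078] 0.021457692423485247
0.009 [ 0.34 -0.43  1.59] 18.1333
```

View pics/e.png

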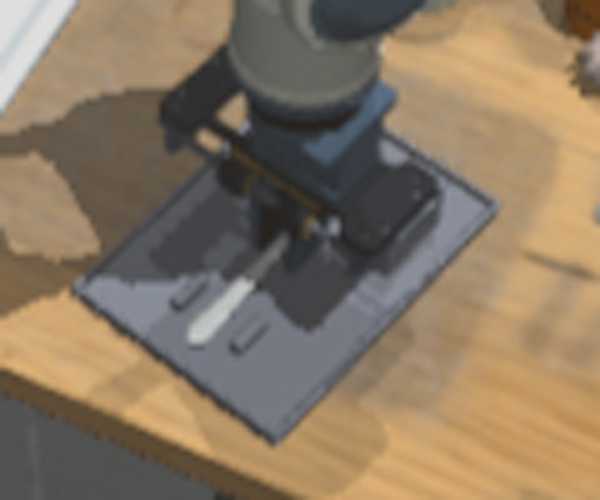

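The fork handle lies between the low guides, with its tip at (195,335) in the crop, centred in the lane. Release, back up and check with the top camera.

```bash
python3 - <<'E'
from h import *
c=np.array([.5105,-.298]);a=np.radians(-14.6);Q=np.array([[np.cos(a),-np.sin(a)],[np.sin(a),np.cos(a)]])
print("scene tip in insert",(Q.T@(cast("scene",(273.8,256.8),.012)[0,:2]-c)).round(4))
arm.grip(.045);arm.move_l([c[0],c[1],.13+DZ],feed=.15);arm.grip(.06)
Rp=down(np.radians(-81.44))
arm.move_to([.58,-.0072,.12+DZ],Rp)
print(arm.current_t(),np.round(arm.current_joint_positions(),1))
t=arm.snapshot("top")[:,:,::-1];s=arm.snapshot("scene")[:,:,::-1]
cv2.imwrite("pics/t6.png",t)
A=cv2.resize(t[155:265,250:360],None,fx=5,fy=5,interpolation=cv2.INTER_CUBIC)
cv2.imwrite("pics/f.png",A)
E
```

```text
scene tip in insert [-0.1003 -0.0002]
22.9917 [-6.6 30.8 89.7 -0.  59.6 74.8]
```

View pics/f.png

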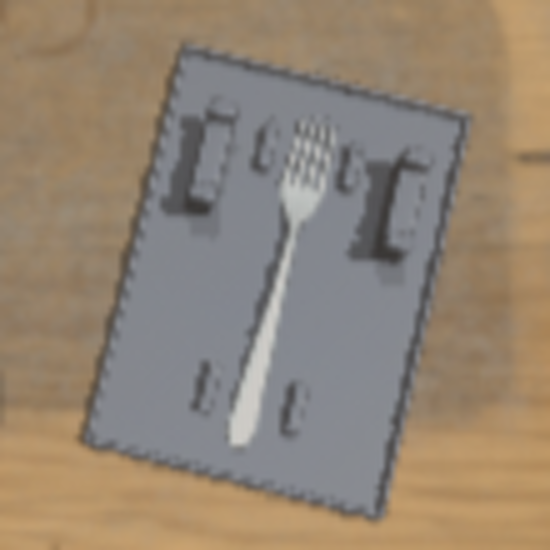

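The fork lies centred in the lane: tines reach (315,120) and the handle tip is at (240,440), about 2 mm from centre. Now the peeler.

```bash
python3 - <<'E'
from h import *
c=np.array([.5105,-.298]);a=np.radians(-14.6);Q=np.array([[np.cos(a),-np.sin(a)],[np.sin(a),np.cos(a)]])
g=np.array([.577,-.0077]);Rp=down(np.radians(-81.44))
arm.move_l([*g,.05+DZ],Rp,feed=.15);arm.move_l([*g,.007+DZ],feed=.06)
print(np.round(arm.current_force(),1));arm.grip(0);w=arm.current_width();print("w",w,arm.current_grasp_force())
assert w>.01
arm.move_l([*g,.16+DZ],feed=.15)
print("w",arm.current_width(),arm.current_t(),np.round(arm.current_torque(),3))
t=Q@[.055,-.005]+c
arm.move_to([*t,.17+DZ],down(a))
print(arm.current_t(),np.round(arm.current_ee_pos(),4),t)
s=arm.snapshot("scene")[:,:,::-1];tp=arm.snapshot("top")[:,:,::-1]
cv2.imwrite("pics/s7.png",s);cv2.imwrite("pics/t7.png",tp)
for n,im in(("scene",s),("top",tp)):
    h=cv2.cvtColor(np.ascontiguousarray(im),cv2.COLOR_BGR2HSV);k,l,st,ce=cv2.connectedComponentsWithStats(cv2.inRange(h,(18,150,80),(30,255,255)))
    print(n,[(st[j].tolist(),ce[j].round(1).tolist()) for j in range(1,k) if st[j,4]>20])
E
```

```text
[ 0.7 -0.2  0.3]
w 0.02490405771077323 29.879738688468933
w 0.024843217731865402 26.375 [-0.106  0.161 -0.023]
27.9 [ 0.5625 -0.316   0.1375] [ 0.56246366 -0.31670236]
scene [([41, 55, 16, 12, 117], [47.2, 60.7]), ([62, 66, 12, 12, 58], [67.6, 72.0]), ([436, 162, 11, 9, 40], [441.2, 165.9]), ([434, 173, 7, 5, 23], [436.9, 174.7]), ([308, 199, 20, 15, 137], [317.3, 206.4]), ([383, 218, 28, 6, 88], [396.3, 220.7]), ([367, 246, 29, 34, 342], [381.1, 263.5]), ([451, 246, 20, 21, 324], [460.5, 255.5])]
top [([428, 41, 12, 11, 40], [433.6, 45.8]), ([420, 52, 10, 7, 40], [424.3, 55.8]), ([475, 144, 23, 22, 361], [486.8, 153.7]), ([387, 181, 41, 31, 429], [407.8, 196.4]), ([345, 184, 7, 8, 29], [348.4, 188.1])]
```

```bash
python3 - <<'E'
from h import *
t=[.5625,-.3167]
arm.move_l([*t,.09+DZ],feed=.15);f0=np.array(arm.current_force())
for z in(.07,.06,.053,.049,.047,.0458):
    arm.move_l([*t,z+DZ],feed=.05);df=np.array(arm.current_force())-f0
    if np.linalg.norm(df)>4:break
print(z,df.round(2),arm.current_t())
s=arm.snapshot("scene")[:,:,::-1]
arm.grip(.045);arm.move_l([*t,.13+DZ],feed=.15)
arm.move_to([.45,0.1,.2+DZ],down(np.radians(-14.6)))
s=arm.snapshot("scene")[:,:,::-1];tp=arm.snapshot("top")[:,:,::-1]
print(arm.current_t())
v=np.hstack([cv2.resize(im,(400,400),interpolation=cv2.INTER_CUBIC) for im in(tp[155:265,250:360],s[190:290,240:340])])
cv2.imwrite("pics/g.png",v)
E
```

```text
0.0458 [ 0.07 -0.64 -0.7 ] 30.625
33.6
```

View pics/g.png

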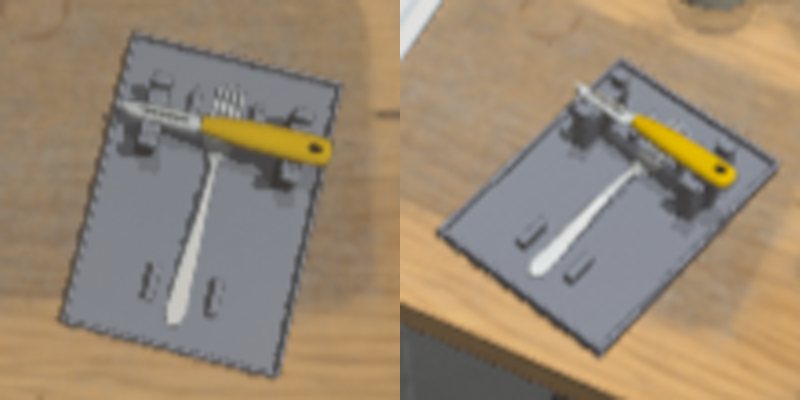

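The peeler lies across both rests, with ends at (122,107) and (330,150) in the left half, above the fork. One quick numeric check, then hand in.

```bash
python3 - <<'E'
from h import *
c=np.array([.5105,-.298]);a=np.radians(-14.6);Q=np.array([[np.cos(a),-np.sin(a)],[np.sin(a),np.cos(a)]])
p=cast("top",np.array([(122,107),(330,150)])/3.636+[250,155],.0505)[:,:2]
q=(p-c)@Q;d=q[0]-q[1];m=q.mean(0);ang=np.degrees(np.arctan2(d[0],d[1]))
print(q.round(4),m.round(4),np.linalg.norm(d).round(4),ang)
if abs(m[0]-.055)<.012 and abs(m[1])<.016 and abs(ang)<9: arm.sign_off();print("signed",arm.current_t())
E
```

```text
[[ 0.0523  0.0819]
 [ 0.0589 -0.0864]] [ 0.0556 -0.0023] 0.1684 -2.26269796748605
the job is handed in; nothing more can be done
the job is handed in; nothing more can be done
```

The job is handed in at about 34 s of 58 s, with no verdict shown: the fork lies flat in the low lane about 2 mm off centre, the peeler rests across both tall rests (centre x +55.6, y -2.3 mm, 2° off), and the spoon was not touched; the first fork grip missed because the tool sat about 32 mm higher than reported, which I found by contact and corrected.

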